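# Put a price card away in a push-latch ticket drawer

## Robot

A 7-joint arm with a two-finger parallel gripper is mounted at the origin on a cart in front of the work surface, level with it; the furniture and walls round the work are solid. World frame = base frame: x ahead of the robot, y to its left, z up, the work surface at z = 0. Lengths are in m, angles in rad, forces in N, time in s.
With the tool pointing down it reaches from about 0.425 to 1.025 m from the base axis. Payload 9.4 kg.
Tool frame: the origin (TCP) lies at the very end of the fingers, on their centre line; the grasp point (between the pads) lies 19 mm behind it; z points along the fingers, y is the line along which they close (so a half turn about z gives the same grasp; the last joint's range is limited). The gripper opens to 93 mm and grips with 3 to 60 N. Pads are 15 mm wide; open, the fingers measure 128 mm over their backs; the gripper's body (75 mm by 188 mm) begins 65 mm behind the grasp point.
Start: joints at [-1.313, 0.599, -0.003, 1.599, 0.002, 0.943, -0.08], TCP at [0.238, 0.685, 0.219] pointing down, gripper open.
Joint ranges: [-2.57, 2.57], [-0.35, 1.97], [-1.29, 1.29], [0.11, 2.56], [-1.05, 4.19], [0.11, 1.86], [-2.63, 2.63]. Speed limits (rad/s): [2.22, 2.22, 3.01, 3.01, 3.14, 3.14, 3.14].

## Interface

Orientations are given as [roll, pitch, yaw] about the fixed x, y, z axes, in that order (R = Rz(yaw) Ry(pitch) Rx(roll)).
In Python, from workcell import read_state, camera, calibration, finish_job gives the robot as it stands.
- The arm moves only by the shell command python3 -m inch [OPENING] [FORCE], which reads ROWS from standard input. ROWS is a JSON list of rows, 1 to 5 of them, each an object with the fields d (a list: dx, dy, dz in normalised numbers (1 is 50 cm)), rotvec (a list: a rotation vector rx, ry, rz in a scale on which 1.0 is 90 degrees); a field left out counts as zero; each row is the pose to reach, as a shift and turn from the pose commanded when the command began, along the tool's axes at that moment; what a row does not reach only later rows make up. A row lasts 1/8 s, in which the tool goes at most 0.0625 m and 0.188 rad, less where a joint would pass 70% of its speed; a pose out of reach is approached as far as the arm can. OPENING is the finger opening in m, set as the command begins (- or left out keeps the last). The fingers move at their own pace and stop on an object; FORCE is the grip in N (left out, the last holds). Time passes only in rows, so rows that do not move let the fingers close. It prints the time, the measured TCP pose, the force, the opening and the grip force at its end. Input that does not fit is refused with a message, and nothing moves.
- read_state(): the state, without advancing time (a new reading comes with each control period).
- camera(name): name is "scene" or "top" or "wrist"; returns the picture (384x512x3 uint8, red, green, blue); there is no depth.
- calibration(name): a dict with "vertical_fov" (degrees; the focal length in pixels is half the picture's height over the tangent of half this angle, whatever the lens; pixels are square), "cx", "cy" (the principal point, pixels), "R" (3x3) and "t" (3): a world point X has camera coordinates R X + t. Camera axes: x right, y down, z forward; pixel columns grow to the right and rows downward; lengths in m; the calibration is good to about 2 mm. A picture is of the moment at which its call begins: read the wrist's pose just before it. calibration takes no time and is no camera call; for the wrist camera it gives the pose at the moment of the call.
- finish_job(): hands the job in; it is judged then, once.
The state is a dict: "time_s": time; "joint_pos": joint angles; "joint_velocities": joint speeds; "effort": joint torques, N m; "ee_pos": TCP position; "tcp_rot": TCP orientation; "wrist_force": force on the tool from outside, world axes, zero at the start; "moment": the same for the moment, N m; "gripper_width": finger opening in m; "grip_force": force on a finger pad.
Only numpy, scipy, OpenCV 4.12 (cv2) and the standard library are available. Lean on these libraries where they do the work, as an engineer would, in place of code of your own. Each camera call takes 0.05 s, during which the arm holds its last target. There are 200 camera calls.

## Task

The small price card standing alone on the counter belongs to something that has sold out: put it away in the little handleless wooden drawer box. Push the drawer's front in gently to let its catch go, and it glides out by itself; stand the card upright in the drawer's wide bay and let go of it, then push the drawer in again until the catch takes and it stays shut on its own. The catch is delicate: a push of 8 N works it, and pressing the drawer or its box with more than 13 N breaks it, so feel your way, and leave the other things on the counter where they are.

Things in the scene. Friction and masses are not known exactly. Their poses are not given: they have to be found in the camera images.
- drawer_unit: Wooden drawer box, fixed to the counter: carcass 195 deep (x -0.080 to 0.115), 184 wide (y), 92 mm high, open at x = -0.080, towards the robot. Origin: on the counter under it. One drawer: its plain front (no handle; 184 wide, 14 thick, from 6 to 90 mm above the counter) overlays the carcass; shut, its face stands at x = -0.100, a 6 mm gap behind it. A pen lies loose on top, near the back.
- drawer (a joint): How far the drawer is out (m): 0 = face 20 mm before the carcass; caught shut it rests at 0 to 0.003; let go, a spring (5 N shut, 1 N open) brings it out in 2 to 3 s to 0.135. The catch is push-push: pushing 4 to 4.5 mm deeper than the caught position (5 to 6 N, just before a rubber buffer of some 15 N/mm) and letting go frees it if it was caught, catches it if it was free. Less does nothing.
- drawer_front (a point): Middle of the drawer's front face, 57 mm above the counter: the place to push. It moves with the drawer; its x axis points into the box (the way to push), y along the front to the left, z up. The catch's depth differs from start to start by 1.4 mm and the arm gives, so push slowly and read the force along x: at 7.5 to 9 N it has gone over; 13 N (drag included) comes about 0.5 mm deeper.
- card_bay (a point): Middle of the floor of the drawer's wide bay, 16 mm above the counter; moves with the drawer, axes as drawer_front. The bay is 120 mm in x, 100 mm in y; round it: front 74 mm, sides and back 40 mm, divider to the narrow left bay (y > 0.050, two spare wooden blocks fixed in it) 34 mm above its floor. It lies 74 mm behind the face; the drawer fully out, its middle is 81 mm before the carcass.
- price_card: Price card upright in a wooden block. Block: 28 thick (x), 50 wide (y), 18 mm high; the card is 85 wide, its top 61 mm up, and leans back to +x but stays within the block's thickness (x -3 to +11 mm). Origin: centre of the underside; 28 to 56 g. Take it from above by the block, one finger before and one behind the card. Stands left or right of the drawer box.
- sugar_shaker: Sugar shaker, glass with a steel top, 44 mm round, 90 mm high, standing loose on the other side of the drawer from the price card. Origin: centre of the underside. Leave it.
- egg_box: Grey pulp egg box, 110 x 156 x 70 mm, loose behind and to the left of the drawer box. Origin: centre of the underside. Leave it.
- pen: Blue pen, 143 mm long, lying loose on top of the drawer box near its back. Origin: middle of its underside. Leave it.
- basket_card: A larger price card (100 mm wide, 70 mm high) in a wooden block, beside the basket of croissants far to the right. Origin: centre of the underside. Leave it.
Mind the look-alikes: they are no part of the job. What is shaped like the price_card but orange is not meant.

How it is judged:
By the outcome, as a careful person would: the job done as asked, in the order asked, and still so for the second after the job is handed in, with the robot touching nothing.
It also fails if it takes over 70 s, if anything falls off the work surface, if the arm or the gripper's body presses on something with over 40 N, if the wrist force passes 120 N, or if a joint passes its speed limit or range.

## Working session

There is one attempt and no reset: what is moved stays moved. The work goes in short steps, Python scripts to look and compute and a shell command to move; the robot and the scene stay as the last step left them, time stands still between calls to the robot, and variables do not carry over. Pictures are saved under pics/ and viewed, at most 10 in all, crops included, and the job is handed in when it is done.

```bash
mkdir -p pics; ls; python3 - <<'E'
from workcell import *
import cv2
for n in("scene","top"):
    im=camera(n); cv2.imwrite(f"pics/{n}0.png",cv2.cvtColor(im,cv2.COLOR_RGB2BGR))
    c=calibration(n); print(n,c)
s=read_state(); print({k:s[k] for k in("time_s","ee_pos","tcp_rot","wrist_force","gripper_width")})
E
```

```text
pics
scene {'vertical_fov': 42.835797803410046, 'cx': 257.90624067480286, 'cy': 194.82137151759278, 'R': array([[-0.58746164, -0.80890162,  0.02381182],
       [-0.41887792,  0.27876901, -0.86419276],
       [ 0.69240892, -0.51765434, -0.50259713]]), 't': array([0.2775384 , 0.30239061, 1.51405335])}
top {'vertical_fov': 51.950938200770544, 'cx': 260.6858187393219, 'cy': 195.87087757756424, 'R': array([[-0.01666672, -0.99982677, -0.00828515],
       [-0.99686927,  0.01725682, -0.07716128],
       [ 0.07729089,  0.00697318, -0.9969842 ]]), 't': array([-0.06054813,  0.53430033,  1.21544644])}
{'time_s': 0.1, 'ee_pos': array([0.23808823, 0.6843372 , 0.21785729]), 'tcp_rot': array([-3.14020876e+00,  1.30710612e-04,  2.80684139e+00]), 'wrist_force': array([0.11472428, 0.22541044, 0.15545775]), 'gripper_width': 0.09288733018647383}
```

View pics/scene0.png

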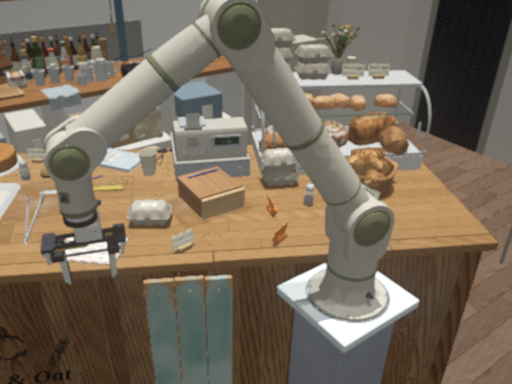

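View pics/top0.png

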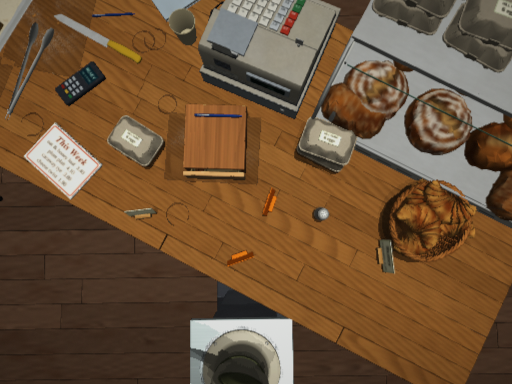

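The top view shows these candidates:
- A pale card in a wooden block at (141,213), which matches the description.
- Two orange look-alikes at (270,203) and (240,257).
- The larger basket card at (387,256).

The drawer box is at about (214,142) with its front at about (214,174). The shaker is at (321,214) and the egg box at (136,141). I choose the pale card at (141,213) and will check it in a close crop.

```bash
python3 - <<'E'
import cv2,numpy as np
t=cv2.imread("pics/top0.png"); s=cv2.imread("pics/scene0.png")
a=cv2.resize(t[95:225,110:270],None,fx=5,fy=5,interpolation=cv2.INTER_CUBIC)[:600]
b=cv2.resize(t[90:190,175:255],(400,500),interpolation=cv2.INTER_CUBIC)
c=cv2.resize(t[200:225,120:160],(400,250),interpolation=cv2.INTER_CUBIC)
d=cv2.resize(s[225:255,165:205],(400,250)[0:2],interpolation=cv2.INTER_CUBIC)
cv2.imwrite("pics/crop1.png",np.hstack([b,np.vstack([c,d])]))
E
```

```text
(no output)
```

View pics/crop1.png

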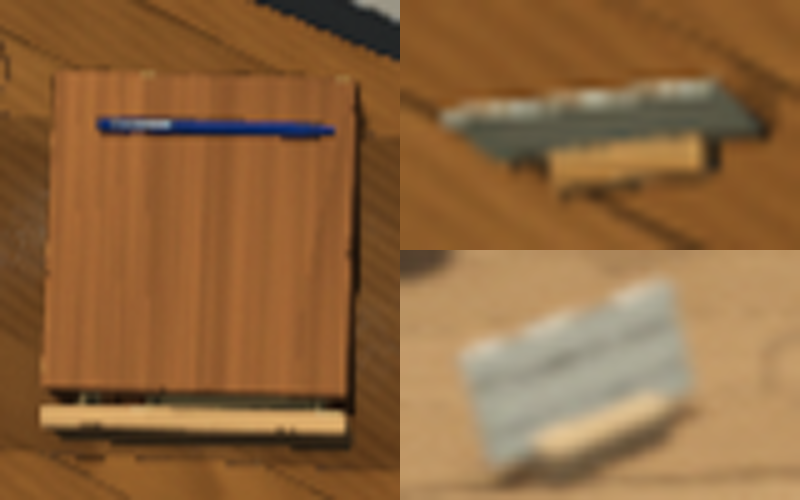

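The crop confirms the choice: a pale card in a light block, with the block's front edge about (135.8,218.8) to (150.5,217.2). The drawer front's top edge runs (183,175.4) to (244.2,176.8), shut, and the pen lies on top of the box. Next I'll work out positions.

```bash
cat >h.py <<'E'
from workcell import *
import numpy as np, cv2
from scipy.optimize import least_squares
from scipy.spatial.transform import Rotation as Ro
def ray(n,uv,z,c=None):
    c=c or calibration(n); f=192/np.tan(np.radians(c["vertical_fov"]/2)); R=np.array(c["R"]);t=np.array(c["t"])
    d=R.T@np.array([(uv[0]-c["cx"])/f,(uv[1]-c["cy"])/f,1]); o=-R.T@t
    return o+d*(z-o[2])/d[2]
def st():
    s=read_state(); print(s["time_s"],"p",s["ee_pos"].round(4),"rpy",s["tcp_rot"].round(4),"F",np.round(s["wrist_force"],2),"w",round(s["gripper_width"],4)); return s
def totool(dw):  # world shift -> tool axes
    return Ro.from_euler("xyz",read_state()["tcp_rot"]).inv().apply(dw).round(4)
E
python3 - <<'E'
from h import *
for n,uv,z in [("FL",(183,175.4),.09),("FR",(244.2,176.8),.09),("bl",(186,104.4),.092),("br",(246,105.6),.092),("cfl",(183.4,167.6),.092),("cfr",(244.4,169.4),.092),("card l",(135.8,218.8),.018),("card r",(150.5,217.2),.018),("ctopL",(124.3,212),.061),("ctopR",(151.5,208.3),.061),("shaker",(321,214),.09),("or",(270,203),.03),("or2",(240,257),.03)]:
    print(n,ray("top",uv,z).round(4))
st(); print(calibration("wrist"))
E
```

```text
FL [0.5929 0.16   0.09  ]
FR [ 0.5855 -0.0221  0.09  ]
bl [0.8079 0.1502 0.092 ]
br [ 0.8007 -0.0305  0.092 ]
cfl [0.616  0.1584 0.092 ]
cfr [ 0.6073 -0.0231  0.092 ]
card l [0.468  0.3232 0.018 ]
card r [0.4723 0.277  0.018 ]
ctopL [0.4882 0.3444 0.061 ]
ctopR [0.498  0.2618 0.061 ]
shaker [ 0.4712 -0.2468  0.09  ]
or [ 0.5097 -0.0982  0.03  ]
or2 [ 0.345  -0.0029  0.03  ]
0.1 p [0.2381 0.6843 0.2179] rpy [-3.1402e+00  1.0000e-04  2.8068e+00] F [0.11 0.23 0.16] w 0.0929
{'vertical_fov': 60.885939228576035, 'cx': 251.4180174382189, 'cy': 183.05086621927703, 'R': array([[ 0.32893897,  0.94434944, -0.0018151 ],
       [ 0.90047037, -0.31307461,  0.3018897 ],
       [ 0.28452111, -0.10093773, -0.95334113]]), 't': array([-0.72449472, -0.03489198,  0.39248266])}
```

The rows are not in the units I measure in: shifts go in shares of 50 cm and turns go in shares of 90 degrees. I convert before sending: -0.2025 m / 0.5 = -0.405, -0.0405 m / 0.5 = -0.081, -0.1 rad / 1.5708 = -0.0637.

```bash
echo '[{"d": [-0.078,-0.081,0],"rotvec": [0,0,-0.0127]},{"d": [-0.156,-0.162,0],"rotvec": [0,0,-0.0255]},{"d": [-0.234,-0.243,0],"rotvec": [0,0,-0.0382]},{"d": [-0.312,-0.324,0],"rotvec": [0,0,-0.0509]},{"d": [-0.39,-0.405,0],"rotvec": [0,0,-0.0637]}]' | python3 -m inch 0 5
cat >to.py <<'E'
# print tool-axes shift & turn to a world TCP pose x y z yaw
import sys; from h import *
x,y,z,yaw=map(float,sys.argv[1:]); s=st()
R=Ro.from_euler("xyz",s["tcp_rot"]); G=Ro.from_euler("xyz",[np.pi,0,yaw])
d=R.inv().apply(np.array([x,y,z])-s["ee_pos"]); print("d",d.round(4),"n",np.linalg.norm(d).round(3),"rv",(R.inv()*G).as_rotvec().round(4))
E
python3 to.py .52 .0722 .13 3.0996
```

```text
time_s: 0.72
ee_pos: [0.3564, 0.4276, 0.2185]
tcp_rot: [-3.141, 0.0, 2.907]
wrist_force: [0.9, 0.1, 0.0]
gripper_width: 0.0477
grip_force: 0.0
0.725 p [0.3564 0.4276 0.2185] rpy [-3.1413e+00  1.0000e-04  2.9075e+00] F [0.93 0.1  0.  ] w 0.0477
d [-0.2415 -0.3077  0.0886] n 0.401 rv [-3.000e-04  1.000e-04 -1.921e-01]
```

In the tool's units: -0.21 m / 0.5 = -0.42, -0.172 m / 0.5 = -0.344, -0.19 rad / 1.5708 = -0.121.

```bash
echo '[{"d": [-0.06,-0.08,0.02],"rotvec": [0,0,-0.0191]},{"d": [-0.13,-0.168,0.044],"rotvec": [0,0,-0.0382]},{"d": [-0.2,-0.256,0.07],"rotvec": [0,0,-0.0637]},{"d": [-0.27,-0.344,0.096],"rotvec": [0,0,-0.0891]},{"d": [-0.34,-0.42,0.12],"rotvec": [0,0,-0.121]}]' | python3 -m inch >/dev/null; echo '[{}]' | python3 -m inch;python3 to.py .52 .0722 .05 3.0996
```

```text
time_s: 1.48
ee_pos: [0.4735, 0.1811, 0.1577]
tcp_rot: [-3.139, -0.001, 3.09]
wrist_force: [0.2, 1.3, -0.2]
gripper_width: 0.0003
grip_force: 0.0
1.475 p [0.4735 0.1811 0.1577] rpy [-3.1394e+00 -1.1000e-03  3.0900e+00] F [ 0.18  1.3  -0.19] w 0.0003
d [-0.0522 -0.1061  0.1079] n 0.16 rv [-0.0022 -0.0012 -0.0096]
```

In the tool's units: 0.108 m / 0.5 = 0.216, -0.106 m / 0.5 = -0.212, -0.01 rad / 1.5708 = -0.0064.

```bash
echo '[{"d": [-0.03,-0.07,0.04],"rotvec": [0,0,-0.0032]},{"d": [-0.066,-0.15,0.1],"rotvec": [0,0,-0.0064]},{"d": [-0.104,-0.212,0.17],"rotvec": [0,0,-0.0064]},{"d": [-0.104,-0.212,0.216],"rotvec": [0,0,-0.0064]},{"d": [-0.104,-0.212,0.216],"rotvec": [0,0,-0.0064]}]' | python3 -m inch; echo '[{}]' | python3 -m inch; python3 to.py .577 .0700 .05 3.0996;  python3 - <<'E'
from h import *
cv2.imwrite("pics/w1.png",cv2.cvtColor(camera("wrist"),cv2.COLOR_RGB2BGR))
E
```

```text
time_s: 2.1
ee_pos: [0.5185, 0.078, 0.0493]
tcp_rot: [-3.141, -0.003, 3.107]
wrist_force: [-0.0, -1.2, 0.3]
gripper_width: 0.0006
grip_force: 0.0
time_s: 2.22
ee_pos: [0.5196, 0.0786, 0.0513]
tcp_rot: [3.141, 0.0, 3.108]
wrist_force: [-0.0, 0.6, -0.0]
gripper_width: 0.0004
grip_force: 0.0
2.225 p [0.5196 0.0786 0.0513] rpy [3.1412e+00 3.0000e-04 3.1082e+00] F [-0.04  0.6  -0.  ] w 0.0004
d [-0.0577 -0.0067  0.0013] n 0.058 rv [0.0004 0.0003 0.0086]
```

View pics/w1.png

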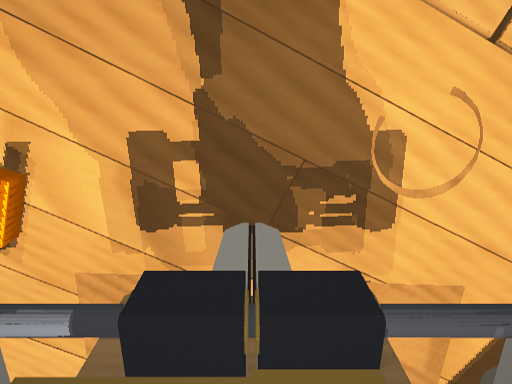

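The wrist camera looks back at the counter, away from the drawer, with the closed fingers pointing down at (250,250). From here I'll approach the drawer front by feel.

In the tool's units: -0.044 m / 0.5 = -0.088, -0.0067 m / 0.5 = -0.0134, 0.0085 rad / 1.5708 = 0.0054.

```bash
echo '[{"d": [-0.04,-0.007,0],"rotvec": [0,0,0.0025]},{"d": [-0.07,-0.0134,0],"rotvec": [0,0,0.0054]},{"d": [-0.084,-0.0134,0.002],"rotvec": [0,0,0.0054]},{"d": [-0.088,-0.0134,0.002],"rotvec": [0,0,0.0054]},{"d": [-0.088,-0.0134,0.002],"rotvec": [0,0,0.0054]}]' | python3 -m inch; echo '[{"d": [-0.002,0,0]},{"d": [-0.004,0,0]},{"d": [-0.006,0,0]},{"d": [-0.008,0,0]},{"d": [-0.01,0,0]}]' | python3 -m inch
```

```text
time_s: 2.9
ee_pos: [0.5629, 0.0693, 0.0496]
tcp_rot: [-3.142, -0.0, 3.099]
wrist_force: [0.5, 0.4, 0.6]
gripper_width: 0.0006
grip_force: 0.0
time_s: 3.52
ee_pos: [0.5684, 0.069, 0.0496]
tcp_rot: [-3.142, 0.0, 3.098]
wrist_force: [0.5, 0.2, -0.2]
gripper_width: 0.0004
grip_force: 0.0
```

In the tool's units: -0.003 m / 0.5 = -0.006, -0.002 m / 0.5 = -0.004.

```bash
echo '[{"d": [-0.002,0,0]},{"d": [-0.004,0,0]},{"d": [-0.006,0,0]},{"d": [-0.006,0,0]}]' | python3 -m inch; echo '[{"d": [-0.002,0,0]},{"d": [-0.004,0,0]},{"d": [-0.004,0,0]}]' | python3 -m inch
```

```text
time_s: 4.03
ee_pos: [0.5713, 0.0688, 0.0496]
tcp_rot: [-3.142, 0.0, 3.098]
wrist_force: [1.1, 0.4, 0.3]
gripper_width: 0.0005
grip_force: 0.0
time_s: 4.4
ee_pos: [0.5734, 0.0688, 0.0496]
tcp_rot: [3.142, 0.0, 3.098]
wrist_force: [0.0, -0.1, 0.6]
gripper_width: 0.0005
grip_force: 0.0
```

In the tool's units: -0.003 m / 0.5 = -0.006, -0.002 m / 0.5 = -0.004.

```bash
echo '[{"d": [-0.002,0,0]},{"d": [-0.004,0,0]},{"d": [-0.006,0,0]},{"d": [-0.006,0,0]}]' | python3 -m inch|sed -n '2p;4p'
```

```text
ee_pos: [0.5764, 0.0686, 0.0496]
wrist_force: [0.5, 0.6, -0.1]
```

In the tool's units: -0.002 m / 0.5 = -0.004, -0.001 m / 0.5 = -0.002.

```bash
echo '[{"d": [-0.002,0,0]},{"d": [-0.004,0,0]},{"d": [-0.004,0,0]}]' | python3 -m inch|sed -n '2p;4p'
```

```text
ee_pos: [0.5784, 0.0685, 0.0497]
wrist_force: [-0.1, 0.2, -0.2]
```

In the tool's units: -0.002 m / 0.5 = -0.004, -0.001 m / 0.5 = -0.002.

```bash
echo '[{"d": [-0.002,0,0]},{"d": [-0.004,0,0]},{"d": [-0.004,0,0]}]' | python3 -m inch|sed -n '2p;4p'
```

```text
ee_pos: [0.5801, 0.0685, 0.0496]
wrist_force: [-0.6, 0.1, 0.6]
```

In the tool's units: -0.001 m / 0.5 = -0.002, -0.0005 m / 0.5 = -0.001.

```bash
echo '[{"d": [-0.001,0,0]},{"d": [-0.002,0,0]},{"d": [-0.002,0,0]}]' | python3 -m inch|sed -n '2p;4p'; python3 -c "
from h import *
st()"
```

```text
ee_pos: [0.5807, 0.0684, 0.0496]
wrist_force: [-4.6, 0.2, 4.2]
6.025 p [0.5807 0.0684 0.0496] rpy [-3.1414e+00 -1.0000e-03  3.0985e+00] F [-4.58  0.17  4.24] w 0.0009
```

In the tool's units: -0.001 m / 0.5 = -0.002, -0.0005 m / 0.5 = -0.001.

```bash
echo '[{"d": [-0.001,0,0]},{"d": [-0.002,0,0]},{"d": [-0.002,0,0]}]' | python3 -m inch|sed -n '2p;4p'
```

```text
ee_pos: [0.5817, 0.0684, 0.0496]
wrist_force: [-5.2, 1.1, 4.2]
```

In the tool's units: -0.001 m / 0.5 = -0.002, -0.0003 m / 0.5 = -0.0006.

```bash
echo '[{"d": [-0.001,0,-0.0004]},{"d": [-0.002,0,-0.0006]},{"d": [-0.002,0,-0.0006]}]' | python3 -m inch|sed -n '2p;4p'
```

```text
ee_pos: [0.5823, 0.0683, 0.0496]
wrist_force: [-4.5, 0.2, 0.4]
```

In the tool's units: -0.0008 m / 0.5 = -0.0016, -0.0005 m / 0.5 = -0.001.

```bash
echo '[{"d": [-0.001,0,0]},{"d": [-0.0016,0,0]},{"d": [-0.0016,0,0]}]' | python3 -m inch|sed -n '2p;4p'
```

```text
ee_pos: [0.5832, 0.0683, 0.0496]
wrist_force: [-5.1, 0.7, 1.0]
```

In the tool's units: -0.0006 m / 0.5 = -0.0012, -0.0003 m / 0.5 = -0.0006.

```bash
echo '[{"d": [-0.0006,0,0]},{"d": [-0.0012,0,0]},{"d": [-0.0012,0,0]}]' | python3 -m inch|sed -n '2p;4p'
```

```text
ee_pos: [0.5836, 0.0683, 0.0496]
wrist_force: [-5.8, 0.9, 1.4]
```

In the tool's units: -0.0005 m / 0.5 = -0.001, -0.0003 m / 0.5 = -0.0006.

```bash
echo '[{"d": [-0.0006,0,0]},{"d": [-0.001,0,0]},{"d": [-0.001,0,0]}]' | python3 -m inch|sed -n '2p;4p'
```

```text
ee_pos: [0.584, 0.0683, 0.0496]
wrist_force: [-5.6, 1.2, 2.1]
```

In the tool's units: -0.0005 m / 0.5 = -0.001, -0.0003 m / 0.5 = -0.0006.

```bash
echo '[{"d": [-0.0006,0,-0.0002]},{"d": [-0.001,0,-0.0004]},{"d": [-0.001,0,-0.0004]}]' | python3 -m inch|sed -n '2p;4p'
```

```text
ee_pos: [0.5843, 0.0682, 0.0496]
wrist_force: [-5.9, 1.6, 0.5]
```

In the tool's units: -0.0004 m / 0.5 = -0.0008, -0.0003 m / 0.5 = -0.0006.

```bash
echo '[{"d": [-0.0006,0,0]},{"d": [-0.0008,0,0]},{"d": [-0.0008,0,0]}]' | python3 -m inch|sed -n '2p;4p'
```

```text
ee_pos: [0.5847, 0.0682, 0.0496]
wrist_force: [-5.5, 0.5, -0.1]
```

In the tool's units: -0.0004 m / 0.5 = -0.0008, -0.0003 m / 0.5 = -0.0006.

```bash
echo '[{"d": [-0.0006,0,0]},{"d": [-0.0008,0,0]},{"d": [-0.0008,0,0]}]' | python3 -m inch|sed -n '2p;4p'
```

```text
ee_pos: [0.5851, 0.0682, 0.0496]
wrist_force: [-6.3, 0.4, 0.3]
```

In the tool's units: -0.0003 m / 0.5 = -0.0006, -0.0002 m / 0.5 = -0.0004.

```bash
echo '[{"d": [-0.0004,0,0]},{"d": [-0.0006,0,0]},{"d": [-0.0006,0,0]}]' | python3 -m inch|sed -n '2p;4p'
```

```text
ee_pos: [0.5854, 0.0682, 0.0496]
wrist_force: [-6.0, 1.2, 0.0]
```

In the tool's units: -0.0003 m / 0.5 = -0.0006.

```bash
echo '[{"d": [-0.0006,0,0]},{"d": [-0.0006,0,0]}]' | python3 -m inch|sed -n '2p;4p'
```

```text
ee_pos: [0.5857, 0.0682, 0.0496]
wrist_force: [-5.9, 0.9, 0.3]
```

In the tool's units: -0.0003 m / 0.5 = -0.0006.

```bash
echo '[{"d": [-0.0006,0,0]},{"d": [-0.0006,0,0]}]' | python3 -m inch|sed -n '2p;4p'
```

```text
ee_pos: [0.586, 0.0682, 0.0496]
wrist_force: [-6.8, 0.7, 0.1]
```

In the tool's units: -0.0003 m / 0.5 = -0.0006.

```bash
echo '[{"d": [-0.0006,0,0]},{"d": [-0.0006,0,0]}]' | python3 -m inch|sed -n '2p;4p'
```

```text
ee_pos: [0.5861, 0.0682, 0.0496]
wrist_force: [-6.7, 1.3, 1.3]
```

In the tool's units: -0.0002 m / 0.5 = -0.0004, -0.0001 m / 0.5 = -0.0002.

```bash
echo '[{"d": [-0.0004,0,-0.0002]},{"d": [-0.0004,0,-0.0002]}]' | python3 -m inch|sed -n '2p;4p'
```

```text
ee_pos: [0.5861, 0.0682, 0.0496]
wrist_force: [-7.1, 0.5, 0.7]
```

```bash
echo '[{}]' | python3 -m inch|sed -n '1p;2p;4p'
```

```text
time_s: 10.52
ee_pos: [0.5861, 0.0682, 0.0497]
wrist_force: [-6.3, 0.8, -0.6]
```

In the tool's units: -0.0003 m / 0.5 = -0.0006, -0.0002 m / 0.5 = -0.0004.

```bash
echo '[{"d": [-0.0004,0,0]},{"d": [-0.0006,0,0]}]' | python3 -m inch|sed -n '2p;4p'
```

```text
ee_pos: [0.5861, 0.0681, 0.0496]
wrist_force: [-7.7, 1.3, 1.4]
```

In the tool's units: -0.0002 m / 0.5 = -0.0004.

```bash
echo '[{"d": [-0.0004,0,0]},{"d": [-0.0004,0,0]}]' | python3 -m inch|sed -n '2p;4p'
```

```text
ee_pos: [0.5862, 0.0681, 0.0496]
wrist_force: [-8.0, 0.8, 2.2]
```

In the tool's units: 0.14 m / 0.5 = 0.28, -0.05 m / 0.5 = -0.1.

```bash
echo '[{"d": [0.1,0,0]},{"d": [0.2,0,-0.02]},{"d": [0.26,0,-0.1]},{"d": [0.28,0,-0.2]},{"d": [0.28,0,-0.24]}]' | python3 -m inch; python3 to.py .42 .302 .2 1.68
```

```text
time_s: 11.65
ee_pos: [0.4495, 0.0745, 0.1729]
tcp_rot: [3.14, 0.005, 3.099]
wrist_force: [-0.3, -0.5, -0.3]
gripper_width: 0.0002
grip_force: 0.0
11.65 p [0.4495 0.0745 0.1729] rpy [3.1403 0.0048 3.0986] F [-0.34 -0.49 -0.27] w 0.0002
d [ 0.0392  0.2261 -0.027 ] n 0.231 rv [0.0045 0.003  1.4186]
```

In the tool's units: 0.2 m / 0.5 = 0.4, 0.12 m / 0.5 = 0.24, 0.9 rad / 1.5708 = 0.573.

```bash
echo '[{"d": [0,0.08,0],"rotvec": [0,0,0.1146]},{"d": [-0.02,0.16,0],"rotvec": [0,0,0.2292]},{"d": [-0.03,0.24,0],"rotvec": [0,0,0.3438]},{"d": [-0.04,0.32,0],"rotvec": [0,0,0.4584]},{"d": [-0.048,0.4,0],"rotvec": [0,0,0.573]}]' | python3 -m inch 0.07 >/dev/null; python3 to.py .4835 .302 .14 1.68
```

```text
12.275 p [0.4825 0.2747 0.1705] rpy [3.1392e+00 7.0000e-04 2.1924e+00] F [ 0.1  -0.53 -0.  ] w 0.0464
d [0.0216 0.0167 0.0306] n 0.041 rv [2.600e-03 1.000e-04 5.124e-01]
```

In the tool's units: 0.03 m / 0.5 = 0.06, 0.0216 m / 0.5 = 0.0432, 0.512 rad / 1.5708 = 0.3259.

```bash
echo '[{"d": [0.014,0.012,0.02],"rotvec": [0,0,0.1082]},{"d": [0.03,0.024,0.04],"rotvec": [0,0,0.2165]},{"d": [0.0432,0.0334,0.06],"rotvec": [0,0,0.3259]},{"d": [0.0432,0.0334,0.06],"rotvec": [0,0,0.3259]},{"d": [0.0432,0.0334,0.06],"rotvec": [0,0,0.3259]}]' | python3 -m inch 0.07; python3 - <<'E'
from h import *
st(); c=calibration("wrist"); print(c["cx"],c["cy"],-c["R"].T@c["t"])
w=camera("wrist");t=camera("top"); st(); np.save("wc.npy",c,allow_pickle=True)
a=cv2.resize(t[140:230,110:260],(800,480),interpolation=cv2.INTER_CUBIC)
cv2.imwrite("pics/w2.png",w[...,::-1]);cv2.imwrite("pics/t2.png",a[...,::-1])
E
```

```text
time_s: 12.9
ee_pos: [0.4825, 0.3, 0.1406]
tcp_rot: [3.141, 0.0, 1.69]
wrist_force: [0.1, 0.2, 0.5]
gripper_width: 0.0701
grip_force: 0.0
12.9 p [0.4825 0.3    0.1406] rpy [3.1406e+00 1.0000e-04 1.6899e+00] F [0.08 0.24 0.52] w 0.0701
251.4180174382189 183.05086621927703 [0.47216167 0.38460334 0.30611187]
13.0 p [0.4825 0.2998 0.1408] rpy [ 3.1406e+00 -4.0000e-04  1.6880e+00] F [-0.32 -0.23 -0.33] w 0.0698
```

View pics/w2.png

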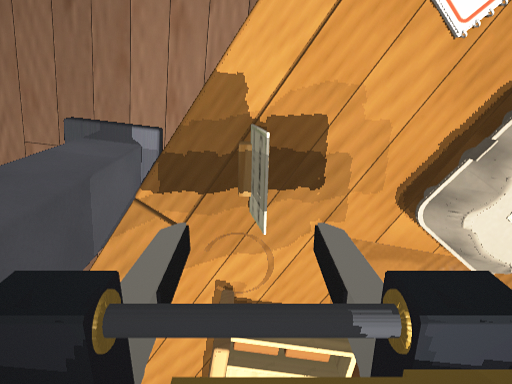

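View pics/t2.png

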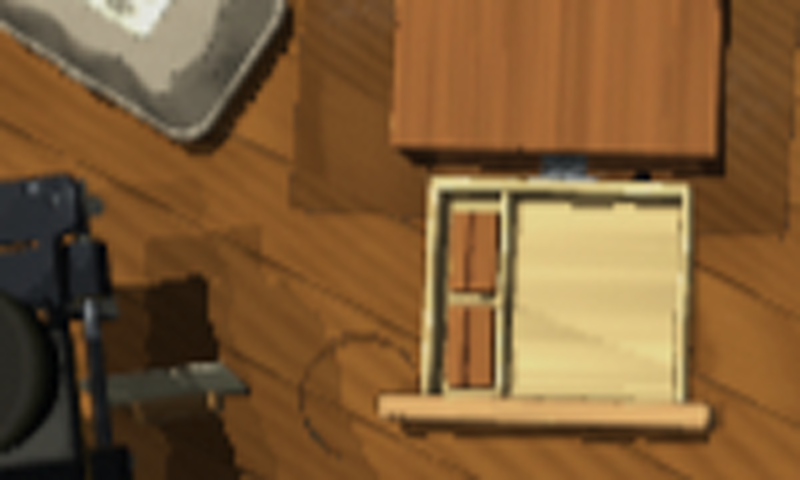

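The drawer is out. In the top crop the wide bay's rim spans columns 512 to 682 and rows 197 to 397. In the wrist view, the pale card's top edge runs (269,132) to (267,234) and the block's front edge is at about column 240.

```bash
python3 - <<'E'
from h import *
c=np.load("wc.npy",allow_pickle=True).item()
for n,uv,z in [("top+y",(269,132),.061),("top-y",(267,234),.061),("bl front a",(240,145),.018),("bl front b",(239.5,190),.018)]: print(n,ray("wrist",uv,z,c).round(4))
g=lambda u,v:(110+u/5.333-.4,140+v/5.333-.4)
for n,uv,z in [("div",g(512,296),.05),("right",g(682,296),.056),("back",g(600,197),.056),("frontin",g(600,397),.09),("FL",g(380,420),.09),("FR",g(712,430),.09)]: print(n,ray("top",uv,z).round(4))
E
python3 to.py .4835 .302 .006 1.68
```

```text
top+y [0.4898 0.3489 0.061 ]
top-y [0.4995 0.265  0.061 ]
bl front a [0.4688 0.328  0.018 ]
bl front b [0.4729 0.2858 0.018 ]
div [0.5362 0.0989 0.05  ]
right [0.534  0.0008 0.056 ]
back [0.5918 0.0472 0.056 ]
frontin [0.476  0.0446 0.09  ]
FL [0.4653 0.1665 0.09  ]
FR [ 0.4567 -0.0171  0.09  ]
13.0 p [0.4825 0.2998 0.1408] rpy [ 3.1406e+00 -4.0000e-04  1.6880e+00] F [-0.32 -0.23 -0.33] w 0.0698
d [0.002  0.0011 0.1348] n 0.135 rv [ 0.0009 -0.0004  0.008 ]
```

In the tool's units: 0.134 m / 0.5 = 0.268, 0.0055 m / 0.5 = 0.011, 0.008 rad / 1.5708 = 0.0051.

```bash
echo '[{"d": [0.011,0.0044,0.06],"rotvec": [0,0,-0.0025]},{"d": [0.011,0.0044,0.12],"rotvec": [0,0,0.0013]},{"d": [0.011,0.0044,0.18],"rotvec": [0,0,0.0051]},{"d": [0.011,0.0044,0.24],"rotvec": [0,0,0.0051]},{"d": [0.011,0.0044,0.268],"rotvec": [0,0,0.0051]}]' | python3 -m inch >/dev/null; echo '[{}]' | python3 -m inch; echo '[{},{},{},{},{}]' | python3 -m inch 0.02 8
```

```text
time_s: 13.75
ee_pos: [0.4836, 0.3054, 0.006]
tcp_rot: [-3.141, 0.0, 1.678]
wrist_force: [-1.4, -0.5, -0.3]
gripper_width: 0.0695
grip_force: 0.0
time_s: 14.38
ee_pos: [0.4836, 0.306, 0.0064]
tcp_rot: [3.141, -0.0, 1.678]
wrist_force: [-0.9, -0.0, 1.9]
gripper_width: 0.0279
grip_force: 8.0
```

In the tool's units: -0.14 m / 0.5 = -0.28, -0.11 m / 0.5 = -0.22.

```bash
echo '[{"d": [0,0,-0.02]},{"d": [0,0,-0.06]},{"d": [0,0,-0.14]},{"d": [0,0,-0.22]},{"d": [0,0,-0.28]}]' | python3 -m inch - 10; python3 to.py .53 .05 .145 1.5288
```

```text
time_s: 15.0
ee_pos: [0.4836, 0.3059, 0.1485]
tcp_rot: [3.141, -0.001, 1.678]
wrist_force: [0.1, 1.0, -0.6]
gripper_width: 0.028
grip_force: 10.0
15.0 p [0.4836 0.3059 0.1485] rpy [ 3.1405e+00 -7.0000e-04  1.6782e+00] F [ 0.11  1.02 -0.58] w 0.028
d [-0.2594  0.0187  0.0033] n 0.26 rv [ 0.001  -0.0007  0.1494]
```

In the tool's units: -0.215 m / 0.5 = -0.43, -0.17 m / 0.5 = -0.34, 0.14 rad / 1.5708 = 0.0891.

```bash
echo '[{"d": [-0.05,0.004,0],"rotvec": [0,0,0.0127]},{"d": [-0.14,0.012,0],"rotvec": [0,0,0.0318]},{"d": [-0.24,0.02,0],"rotvec": [0,0,0.0509]},{"d": [-0.34,0.028,0],"rotvec": [0,0,0.07]},{"d": [-0.43,0.034,0],"rotvec": [0,0,0.0891]}]' | python3 -m inch>/dev/null; echo '[{"d": [-0.05,0.002,0]},{"d": [-0.08,0.003,0]},{"d": [-0.089,0.0034,0],"rotvec": [0,0,0.0057]},{"d": [-0.089,0.0034,0],"rotvec": [0,0,0.0057]}]' | python3 -m inch; python3 to.py .53 .05 .06 1.5288; python3 - <<'E'
from h import *
np.save("wc.npy",calibration("wrist"),allow_pickle=True)
w=camera("wrist");t=camera("scene")
a=cv2.resize(t[160:260,170:260],(432,480),interpolation=cv2.INTER_CUBIC); b=cv2.resize(w,(368,276)); b=np.vstack([b,np.zeros((204,368,3),np.uint8)])
cv2.imwrite("pics/w3.png",np.hstack([a,b])[...,::-1])
E
```

```text
time_s: 16.12
ee_pos: [0.5236, 0.0499, 0.1461]
tcp_rot: [-3.141, -0.0, 1.53]
wrist_force: [0.2, -0.5, -0.7]
gripper_width: 0.028
grip_force: 10.0
16.125 p [0.5236 0.0499 0.1461] rpy [-3.1413e+00 -2.0000e-04  1.5295e+00] F [ 0.16 -0.46 -0.73] w 0.028
d [0.0003 0.0064 0.0861] n 0.086 rv [-0.0003 -0.0002  0.0007]
```

View pics/w3.png

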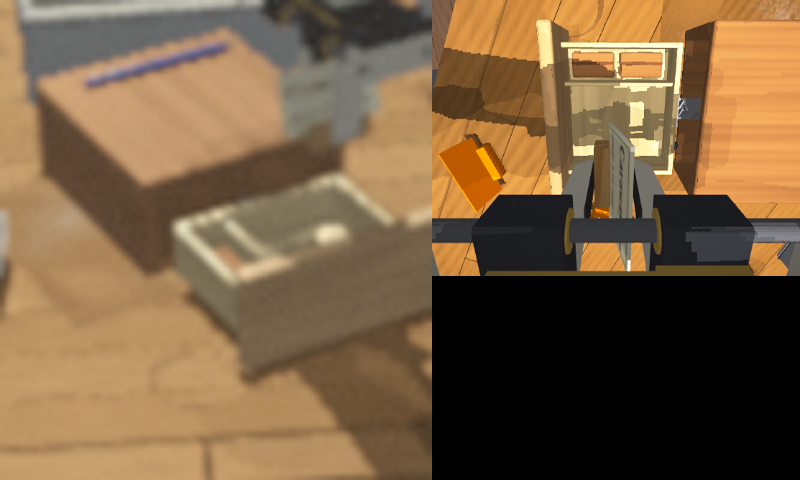

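The card is held cleanly above the bay. In the wrist view the divider edge is at crop row 84, the right wall's inner edge at about row 170, the front's top edge at column 538 and the back wall at about column 672. I'll check the bay's position from these.

```bash
python3 - <<'E'
from h import *
c=np.load("wc.npy",allow_pickle=True).item()
g=lambda u,v:((u-432)*1.3913,v*1.3913)
for n,uv,z in [("face",g(538,22),.09),("frontin",g(552,22),.09),("back",g(669,150),.056),("div",g(640,85),.05),("div2",g(580,84),.05),("right",g(655,170),.056),("carc",g(714,30),.092)]: print(n,ray("wrist",uv,z,c).round(4))
E
```

```text
face [0.4637 0.1666 0.09  ]
frontin [0.4758 0.1661 0.09  ]
back [0.5884 0.0287 0.056 ]
div [0.5556 0.1046 0.05  ]
div2 [0.4898 0.1084 0.05  ]
right [0.5723 0.0034 0.056 ]
carc [0.6151 0.1537 0.092 ]
```

In the tool's units: 0.114 m / 0.5 = 0.228, 0.0073 m / 0.5 = 0.0146.

```bash
echo '[{"d": [0.0038,0.0146,0.02]},{"d": [0.0038,0.0146,0.07]},{"d": [0.0038,0.0146,0.13]},{"d": [0.0038,0.0146,0.19]},{"d": [0.0038,0.0146,0.228]}]' | python3 -m inch>/dev/null; echo '[{}]' | python3 -m inch; echo '[{"d": [0,0,0.006]},{"d": [0,0,0.012]},{"d": [0,0,0.012]}]' | python3 -m inch
```

```text
time_s: 16.98
ee_pos: [0.5305, 0.0515, 0.0305]
tcp_rot: [-3.139, 0.0, 1.53]
wrist_force: [-0.8, -0.6, -0.0]
gripper_width: 0.028
grip_force: 10.0
time_s: 17.35
ee_pos: [0.5313, 0.0512, 0.0266]
tcp_rot: [3.141, -0.0, 1.53]
wrist_force: [-0.4, -0.1, 0.1]
gripper_width: 0.0277
grip_force: 10.0
```

In the tool's units: 0.001 m / 0.5 = 0.002.

```bash
echo '[{"d": [0,0,0.002]},{"d": [0,0,0.002]}]' | python3 -m inch|sed -n '2p;4p'
```

```text
ee_pos: [0.5312, 0.0511, 0.0254]
wrist_force: [0.5, -1.1, -0.4]
```

In the tool's units: 0.0015 m / 0.5 = 0.003, 0.001 m / 0.5 = 0.002.

```bash
echo '[{"d": [0,0,0.002]},{"d": [0,0,0.003]},{"d": [0,0,0.003]}]' | python3 -m inch|sed -n '2p;4p'
```

```text
ee_pos: [0.5311, 0.051, 0.0237]
wrist_force: [0.4, -0.2, -0.4]
```

In the tool's units: 0.0008 m / 0.5 = 0.0016.

```bash
echo '[{"d": [0,0,0.0016]},{"d": [0,0,0.0016]}]' | python3 -m inch|sed -n '2p;4p'
```

```text
ee_pos: [0.5311, 0.051, 0.0229]
wrist_force: [-0.3, 0.0, 0.2]
```

In the tool's units: 0.0006 m / 0.5 = 0.0012.

```bash
echo '[{"d": [0,0,0.0012]},{"d": [0,0,0.0012]}]' | python3 -m inch|sed -n '2p;4p'
```

```text
ee_pos: [0.5312, 0.051, 0.0224]
wrist_force: [0.3, -0.2, 0.7]
```

In the tool's units: 0.0003 m / 0.5 = 0.0006.

```bash
echo '[{"d": [0,0,0.0006]},{"d": [0,0,0.0006]}]' | python3 -m inch|sed -n '2p;4p'; echo '[{},{},{}]' | python3 -m inch 0.056; echo '[{"d": [0,0,-0.02]},{"d": [0,0,-0.06]},{"d": [0,0,-0.12]},{"d": [0,0,-0.2]},{"d": [0,0,-0.28]}]' | python3 -m inch
```

```text
ee_pos: [0.5312, 0.0511, 0.0223]
wrist_force: [0.0, 0.1, 5.6]
time_s: 19.1
ee_pos: [0.5311, 0.0511, 0.0219]
tcp_rot: [-3.142, 0.0, 1.529]
wrist_force: [-0.7, -1.1, -0.0]
gripper_width: 0.053
grip_force: 0.0
time_s: 19.73
ee_pos: [0.5308, 0.051, 0.1638]
tcp_rot: [-3.142, -0.0, 1.529]
wrist_force: [0.4, 1.0, -0.2]
gripper_width: 0.056
grip_force: 0.0
```

In the tool's units: -0.097 m / 0.5 = -0.194, -0.02 m / 0.5 = -0.04, -0.89 rad / 1.5708 = -0.5666.

```bash
echo '[{"d": [0.008,-0.04,0],"rotvec": [0,0,-0.1082]},{"d": [0.016,-0.08,0],"rotvec": [0,0,-0.2228]},{"d": [0.024,-0.12,0],"rotvec": [0,0,-0.3374]},{"d": [0.032,-0.16,0],"rotvec": [0,0,-0.452]},{"d": [0.04,-0.194,0],"rotvec": [0,0,-0.5666]}]' | python3 -m inch 0 5 >/dev/null; echo '[{"rotvec": [0,0,-0.1082]},{"rotvec": [0,0,-0.2228]},{"rotvec": [0,0,-0.3374]},{"rotvec": [0,0,-0.4329]},{"rotvec": [0,0,-0.4329]}]' | python3 -m inch; python3 to.py .434 .0745 .05 3.0996; python3 - <<'E'
from h import *
t=camera("top")
a=cv2.resize(t[150:240,170:260],(540,540),interpolation=cv2.INTER_CUBIC)
cv2.imwrite("pics/t4.png",a[...,::-1])
E
```

```text
time_s: 20.98
ee_pos: [0.435, 0.0747, 0.1625]
tcp_rot: [-3.142, 0.0, 3.098]
wrist_force: [0.1, 0.1, 0.2]
gripper_width: 0.0002
grip_force: 0.0
20.975 p [0.435  0.0747 0.1625] rpy [-3.1415e+00  5.0000e-04  3.0977e+00] F [0.1  0.11 0.21] w 0.0002
d [ 0.0011 -0.0002  0.1125] n 0.113 rv [-0.0001  0.0005 -0.0019]
```

View pics/t4.png

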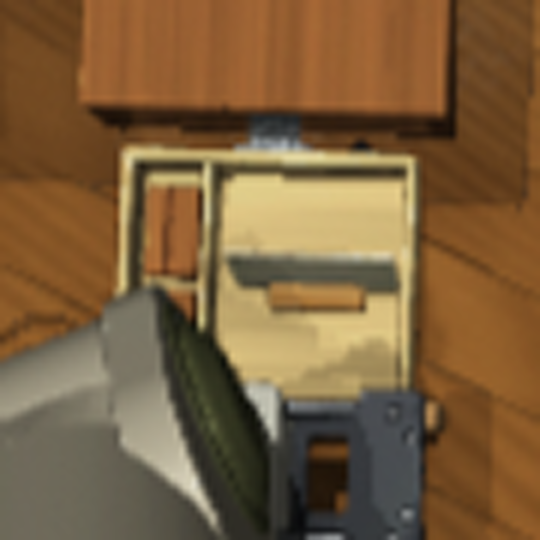

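The card stands upright, centred in the wide bay at about (315,280) in the crop, with the hand clear of it. Now I'll lower in front of the drawer and push.

In the tool's units: 0.1125 m / 0.5 = 0.225, 0.06 m / 0.5 = 0.12.

```bash
echo '[{"d": [0.002,0,0.06]},{"d": [0.002,0,0.12]},{"d": [0.002,0,0.18]},{"d": [0.002,0,0.22]},{"d": [0.002,0,0.225]}]' | python3 -m inch; echo '[{"d": [-0.006,0,0]},{"d": [-0.012,0,0]},{"d": [-0.02,0,0]},{"d": [-0.028,0,0]},{"d": [-0.036,0,0]}]' | python3 -m inch
```

```text
time_s: 21.65
ee_pos: [0.4335, 0.075, 0.0487]
tcp_rot: [-3.14, -0.002, 3.097]
wrist_force: [0.1, 0.3, -0.1]
gripper_width: 0.0004
grip_force: 0.0
time_s: 22.28
ee_pos: [0.4518, 0.0742, 0.0497]
tcp_rot: [-3.141, -0.001, 3.099]
wrist_force: [-3.2, 0.9, 1.9]
gripper_width: 0.0002
grip_force: 1.2
```

In the tool's units: -0.02 m / 0.5 = -0.04, -0.016 m / 0.5 = -0.032.

```bash
echo '[{"d": [-0.008,0,0]},{"d": [-0.016,0,0]},{"d": [-0.024,0,0]},{"d": [-0.032,0,0]},{"d": [-0.04,0,0]}]' | python3 -m inch|sed -n '1p;2p;4p'
```

```text
time_s: 22.9
ee_pos: [0.4721, 0.0733, 0.0495]
wrist_force: [-2.7, -1.5, 2.3]
```

In the tool's units: -0.025 m / 0.5 = -0.05, -0.02 m / 0.5 = -0.04.

```bash
echo '[{"d": [-0.01,0,0]},{"d": [-0.02,0,0]},{"d": [-0.03,0,-0.0004]},{"d": [-0.04,0,-0.0006]},{"d": [-0.05,0,-0.0006]}]' | python3 -m inch|sed -n '2p;4p'
```

```text
ee_pos: [0.497, 0.0723, 0.0497]
wrist_force: [-4.1, -1.6, -2.1]
```

In the tool's units: -0.025 m / 0.5 = -0.05, -0.02 m / 0.5 = -0.04.

```bash
echo '[{"d": [-0.01,0,0]},{"d": [-0.02,0,0]},{"d": [-0.03,0,0]},{"d": [-0.04,0,0]},{"d": [-0.05,0,0]}]' | python3 -m inch|sed -n '2p;4p'
```

```text
ee_pos: [0.5221, 0.0713, 0.0498]
wrist_force: [-5.0, -2.2, -3.0]
```

In the tool's units: -0.025 m / 0.5 = -0.05, -0.02 m / 0.5 = -0.04.

```bash
echo '[{"d": [-0.01,0,0]},{"d": [-0.02,0,0]},{"d": [-0.03,0,0]},{"d": [-0.04,0,0]},{"d": [-0.05,0,0]}]' | python3 -m inch|sed -n '2p;4p'
```

```text
ee_pos: [0.5469, 0.0702, 0.0498]
wrist_force: [-6.0, -1.4, -2.7]
```

In the tool's units: -0.02 m / 0.5 = -0.04, -0.016 m / 0.5 = -0.032.

```bash
echo '[{"d": [-0.008,0,0.0004]},{"d": [-0.016,0,0.0006]},{"d": [-0.024,0,0.0006]},{"d": [-0.032,0,0.0006]},{"d": [-0.04,0,0.0006]}]' | python3 -m inch|sed -n '2p;4p'
```

```text
ee_pos: [0.567, 0.0693, 0.0498]
wrist_force: [-5.5, -2.4, 0.2]
```

In the tool's units: -0.01 m / 0.5 = -0.02, -0.008 m / 0.5 = -0.016.

```bash
echo '[{"d": [-0.004,0,0]},{"d": [-0.008,0,0]},{"d": [-0.012,0,0]},{"d": [-0.016,0,0]},{"d": [-0.02,0,0]}]' | python3 -m inch|sed -n '1p;2p;4p'
```

```text
time_s: 26.02
ee_pos: [0.5768, 0.0688, 0.0498]
wrist_force: [-6.4, -1.4, 1.9]
```

In the tool's units: -0.005 m / 0.5 = -0.01, -0.004 m / 0.5 = -0.008.

```bash
echo '[{"d": [-0.002,0,0]},{"d": [-0.004,0,0]},{"d": [-0.006,0,-0.0002]},{"d": [-0.008,0,-0.0002]},{"d": [-0.01,0,-0.0002]}]' | python3 -m inch|sed -n '1p;2p;4p'
```

```text
time_s: 26.65
ee_pos: [0.5819, 0.0686, 0.0498]
wrist_force: [-6.0, -1.1, 0.2]
```

In the tool's units: -0.002 m / 0.5 = -0.004, -0.0014 m / 0.5 = -0.0028.

```bash
echo '[{"d": [-0.0014,0,0]},{"d": [-0.0028,0,0]},{"d": [-0.004,0,0]},{"d": [-0.004,0,0]}]' | python3 -m inch|sed -n '1p;2p;4p'
```

```text
time_s: 27.15
ee_pos: [0.584, 0.0685, 0.0498]
wrist_force: [-5.4, -1.8, 0.3]
```

In the tool's units: -0.001 m / 0.5 = -0.002, -0.0005 m / 0.5 = -0.001.

```bash
echo '[{"d": [-0.001,0,0]},{"d": [-0.002,0,0]},{"d": [-0.002,0,0]}]' | python3 -m inch|sed -n '2p;4p'
```

```text
ee_pos: [0.5847, 0.0685, 0.0498]
wrist_force: [-5.7, -1.4, 1.0]
```

In the tool's units: -0.0007 m / 0.5 = -0.0014, -0.0004 m / 0.5 = -0.0008.

```bash
echo '[{"d": [-0.0008,0,0]},{"d": [-0.0014,0,0]},{"d": [-0.0014,0,0]}]' | python3 -m inch|sed -n '2p;4p'
```

```text
ee_pos: [0.5854, 0.0685, 0.0498]
wrist_force: [-6.2, -1.8, 0.7]
```

In the tool's units: -0.0004 m / 0.5 = -0.0008, -0.0003 m / 0.5 = -0.0006.

```bash
echo '[{"d": [-0.0006,0,0]},{"d": [-0.0008,0,0]},{"d": [-0.0008,0,0]}]' | python3 -m inch|sed -n '2p;4p'
```

```text
ee_pos: [0.5858, 0.0684, 0.0498]
wrist_force: [-7.1, -2.1, 0.4]
```

In the tool's units: -0.0004 m / 0.5 = -0.0008, -0.0003 m / 0.5 = -0.0006.

```bash
echo '[{"d": [-0.0006,0,0]},{"d": [-0.0008,0,0]},{"d": [-0.0008,0,0]}]' | python3 -m inch|sed -n '2p;4p'
```

```text
ee_pos: [0.5861, 0.0684, 0.0498]
wrist_force: [-5.9, -1.6, 1.2]
```

In the tool's units: -0.0002 m / 0.5 = -0.0004.

```bash
echo '[{"d": [-0.0004,0,0]},{"d": [-0.0004,0,0]}]' | python3 -m inch|sed -n '2p;4p'
```

```text
ee_pos: [0.5862, 0.0684, 0.0498]
wrist_force: [-6.4, -2.3, 1.4]
```

In the tool's units: -0.0003 m / 0.5 = -0.0006.

```bash
echo '[{"d": [-0.0006,0,0]},{"d": [-0.0006,0,0]}]' | python3 -m inch|sed -n '2p;4p'
```

```text
ee_pos: [0.5862, 0.0684, 0.0498]
wrist_force: [-7.8, -1.3, 3.3]
```

In the tool's units: -0.0003 m / 0.5 = -0.0006, -0.0002 m / 0.5 = -0.0004.

```bash
echo '[{"d": [-0.0004,0,0]},{"d": [-0.0006,0,0]}]' | python3 -m inch|sed -n '2p;4p'
```

```text
ee_pos: [0.5863, 0.0684, 0.0498]
wrist_force: [-8.7, -0.5, 3.3]
```

```bash
echo '[{"d": [0.006,0,0]},{"d": [0.016,0,0]},{"d": [0.024,0,0]},{"d": [0.024,0,0]}]' | python3 -m inch|sed -n '2p;4p'; echo '[{"d": [0.06,0,0]},{"d": [0.16,0,0]},{"d": [0.24,0,-0.06]},{"d": [0.26,0,-0.16]},{"d": [0.26,0,-0.24]}]' | python3 -m inch|sed -n '1p;2p;4p';echo '[{},{},{},{},{}]' | python3 -m inch >/dev/null;  python3 - <<'E'
from h import *
t=camera("top");s=camera("scene")
a=cv2.resize(t[90:240,110:330],(800,545),interpolation=cv2.INTER_CUBIC)
cv2.imwrite("pics/t5.png",a[...,::-1])
E
```

```text
ee_pos: [0.5759, 0.0696, 0.05]
wrist_force: [0.3, -0.2, -0.1]
time_s: 30.52
ee_pos: [0.4449, 0.075, 0.1715]
wrist_force: [1.2, -0.1, -0.6]
```

View pics/t5.png

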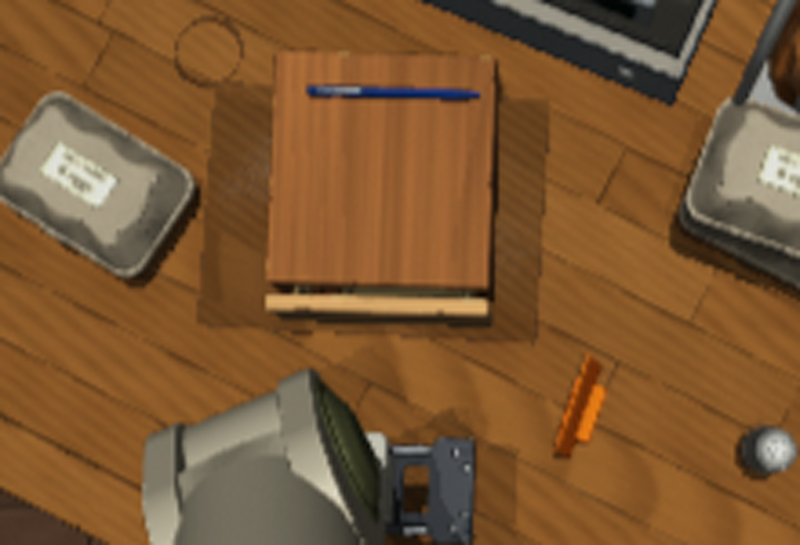

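The drawer is shut and has stayed shut: its front lies against the box at rows 295 to 318. The pen, egg box, orange card and shaker haven't moved, and the robot is touching nothing.

```bash
python3 -c "
from workcell import *
print(finish_job())"
```

```text
the job is handed in; nothing more can be done
None
```

The price card was left standing upright in the drawer's wide bay, and the drawer is pushed in and staying shut on its own; the highest push I read was about 9 N, nothing else I could see in the final picture moved, and the job is handed in (no verdict was returned).

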